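Open the ratchet shelf stop in the shower niche

TASK

The sliding jaw of the ratchet shelf stop in the niche hems in the shampoo bottle. Press the spring release plate in the top of the jaw down with a fingertip and, keeping it pressed, push the jaw back along its bar, away from the bottle, until it is fully home against the block at the end of the bar; then let the release spring up again and move clear. Only press and push: do not force the mechanism, pick nothing up, and leave the bottle, soap dish, pumice stone and nail brush standing where they are.

Things in the scene. Friction and masses are not known exactly. Their poses are not given: they have to be found in the camera images.
- rail: The fixed shelf stop. Its steel bar, 18 mm wide, top 42 mm above the ledge, lies along body y, teeth underneath. Origin on the ledge under the bar's middle; z up, +y the way the jaw opens, +x the side of the bar away from the bottle. At y = -150 mm an aluminium end plate 85 mm high (x -100 to +25 mm); at y = +157 mm begins the grey end block, 50 mm high. Its yaw varies; it never moves.
- stop (a joint): Travel of the sliding jaw along the bar, m: 0 closed beside the bottle, 0.130 fully home, meeting the end block. Starts between 0 and 0.05. Sliding friction about 4 N. With the release up the ratchet blocks movement to larger values (after up to 8 mm of play) but lets the jaw move to smaller ones. The jaw is a grey carriage over the bar, 44 mm wide, top at 52 mm, with a plate, a lip and the release.
- release (a joint): How far the release plate is pressed down, in m: 0 up, 0.008 fully down against its stop. The spring needs about 2 N to start and 5.5 N fully down; the ratchet is free beyond 0.005 and locks again when the plate springs up.
- release_top (a point): Middle of the upper face of the release plate, a flat steel plate 38 mm (across the bar) by 42 mm (along it), standing 64 mm above the ledge when up, 56 mm when fully down. It travels with the jaw.
- lip_face (a point): Middle of the top edge of the push lip's face: an upright grey wall, 44 mm wide, 8 mm thick, across the bar at the opening (+y) end of the release plate, top 87 mm above the ledge. The face looks to the release plate and lies 23 mm from the plate's middle; a finger standing on the plate pushes the jaw open against it. Travels with the jaw.
- jaw_plate (a point): Middle of the top edge of the jaw's aluminium plate, which faces the bottle: 125 mm across the bar (rail x -100 to +25 mm), 8 mm thick, top 86 mm above the ledge, its side towards the release plate 62 mm from that plate's middle. Travels with the jaw.
- bottle: Closed teal shampoo bottle, 60 mm across, 160 mm high, standing upright on the ledge on the -x side of the bar, between the end plate and the jaw's plate. Origin at the centre of its underside. Leave alone.
- soap_dish: White ceramic soap dish with a bar of soap, 85 x 120 x 29 mm, on the +x side of the bar. Origin at the centre of its underside. Leave alone.
- pumice: Grey pumice stone, 50 x 85 x 32 mm, on the -x side of the bar. Origin at the centre of its underside. Leave alone.
- nail_brush: Stainless steel nail brush with a small bow handle, 40 x 90 x 44 mm, beyond the end plate on the -y side. Origin at the centre of its underside. Leave alone.

How it is judged:
By the outcome, as a careful person would: the job done as asked, in the order asked, and still so for the second after the job is handed in, with the robot touching nothing.
It also fails if it takes over 38 s, if anything falls off the work surface, if the arm or the gripper's body presses on something with over 40 N, if the wrist force passes 120 N, or if a joint passes its speed limit or range.

ROBOT

A 6-joint arm with a two-finger parallel gripper is mounted at the origin on the work surface. World frame = base frame: x ahead of the robot, y to its left, z up, the work surface at z = 0. Lengths are in m, angles in rad, forces in N, time in s.
With the tool pointing down it reaches from about 0.25 to 0.8 m from the base axis. Payload 8.5 kg.
Tool frame: the origin (TCP) lies where the fingers leave the gripper's body, on its centre line; the fingertips stand 73 mm ahead of it and the grasp point (between the pads) lies 54 mm ahead of it (tip_extent is the distance from the TCP to the fingertips, in m); z points along the fingers, x is the direction in which the jaws open and shut, and the axes are right-handed (so a half turn about z gives the same grasp; the last joint's range is limited). The gripper opens to 85 mm and grips with 20 to 120 N. Pads are 22 mm wide; open, the fingers measure 114 mm over their backs; the gripper's body (76 mm by 85 mm) begins 54 mm behind the grasp point. The pads swing forward as they close: fully open they stand 13 mm farther back than shut.
Start: joints at [-1.222, 0.238, -0.013, 1.319, 0, 1.571], TCP at [0.179, -0.493, 0.304] pointing down, gripper open.
Joint ranges: [-2.66, 2.66], [-1.03, 1.9], [-1.14, 1.46], [-1.82, 2.27], [-1.45, 1.34], [-3.14, 3.14]. Speed limits (rad/s): [2.22, 2.22, 2.79, 3.14, 3.14, 3.14].

INTERFACE

Orientations are given as [roll, pitch, yaw] about the fixed x, y, z axes, in that order (R = Rz(yaw) Ry(pitch) Rx(roll)).
In Python, from rig import * gives the robot as it stands. The module is installed in compiled form; this text tells all that it offers.
- The arm moves only by the shell command python3 -m jog 'ROWS' [FORCE]. ROWS is text: rows parted by semicolons, each of 5 numbers parted by spaces: the shift along the tool's x, y, z each as a share of 0.08 m, from -1 to 1, then the turn about the tool's z as a share of 6 degrees, from -1 to 1, then the gripper command: -1 is shut, 1 is fully open, values between are in proportion. In form: x y z yaw hand; .... A call has 1 to 8 rows; each row shifts and turns the commanded pose from where the row before left it, along the tool's axes as they then stand; what a row does not reach is not made up. A row lasts 1/12 s, in which the tool goes at most 41.7 mm and 7.16 degrees, less where a joint would pass 70% of its speed; a pose out of reach is approached as far as the arm can. A call with a number of a shift or a turn outside -1 to 1 is refused whole. A call with a gripper value outside its range is refused whole. The fingers move at their own pace and stop on an object; FORCE is the grip in N (left out, the last holds). Time passes only in rows, so rows that do not move let the fingers close. It gives the time, the measured TCP pose, the force and the opening at its end, in the units of the state.
- sense(): the state, without advancing time (a new reading comes with each control period).
- capture(name): name is "scene" or "side" or "wrist"; returns (picture, depth): 420x560x3 uint8, red, green, blue; 420x560 float32, m along the optical axis (not along the pixel's ray), 0 where there is no reading.
- camera_info(name): a dict with "mtx" (3x3 intrinsics, pixels), "k1" (the pictures are not rectified: a ray, as slopes to the right and down, at radius r is drawn at 1 + k1 r^2 times it, then the intrinsics apply), "extrinsics" (4x4, takes a point from world to camera coordinates). Camera axes: x right, y down, z forward; pixel columns grow to the right and rows downward; lengths in m; the calibration is good to about 2 mm. A picture is of the moment at which its call begins: read the wrist's pose just before it. camera_info takes no time and is no camera call; for the wrist camera it gives the pose at the moment of the call.
- job_done(): hands the job in, once; it reports no verdict.
The state is a dict: "clock": time; "qpos": joint angles; "qd": joint speeds; "tau": joint torques, N m; "tool_pos": TCP position; "ee_rot": TCP orientation; "force": force on the tool from outside, world axes, zero at the start; "wrist_torque": the same for the moment, N m; "gripper_width": opening from 0.0 (shut) to 1.0 (fully open).
Only numpy, scipy, OpenCV 4.12 (cv2) and the standard library are available. Lean on these libraries where they do the work, as an engineer would, in place of code of your own. Each camera call takes 0.05 s, during which the arm holds its last target. There are 200 camera calls.

## Working session

There is one attempt and no reset: what is moved stays moved. The work goes in short steps, Python scripts to look and compute and a shell command to move; the robot and the scene stay as the last step left them, time stands still between calls to the robot, and variables do not carry over. Pictures are saved under pics/ and viewed, about 8 in all and at most 12, crops included, and the job is handed in when it is done.

```bash
mkdir -p pics
cat > h.py <<'E'
from rig import *
import numpy as np, cv2
def pts(name,depth,ci=None):
    ci=ci or camera_info(name); K=np.array(ci["mtx"]); k1=ci["k1"]; T=np.array(ci["extrinsics"])
    v,u=np.mgrid[0:420,0:560]; D=np.array([k1,0,0,0,0],float)
    s=cv2.undistortPoints(np.stack([u,v],-1).reshape(-1,1,2).astype(float),K,D).reshape(420,560,2)
    P=np.dstack([s*depth[...,None],depth])
    return (P-T[:3,3])@T[:3,:3]
E
python3 - <<'E'
from h import *
s=sense(); print({k:np.round(v,3).tolist() for k,v in s.items()})
a=[]
for n in ("scene","side"):
    p,d=capture(n); np.savez(f"{n}0.npz",p=p,d=d); a.append(p)
    ci=camera_info(n); T=np.array(ci["extrinsics"]); print(n,ci["k1"],np.round(-T[:3,:3].T@T[:3,3],3),np.round(T[2,:3],2),(d>0).mean())
    cv2.imwrite(f"pics/{n}0.png",cv2.resize(p[...,::-1],(800,600)))
E
```

```text
{'clock': 0.0, 'qpos': [-1.222, 0.239, -0.014, 1.319, -0.0, 1.571], 'qd': [-0.001, -0.0, 0.001, -0.002, -0.001, -0.001], 'tau': [-0.002, -53.878, 34.644, 0.019, -0.0, 0.0], 'tool_pos': [0.179, -0.493, 0.303], 'ee_rot': [3.142, 0.001, -1.222], 'force': [0.348, 0.329, -0.356], 'wrist_torque': [0.017, -0.007, 0.042], 'gripper_width': 1.003}
scene -0.08577089352229549 [ 0.815 -0.419  0.645] [-0.32  0.49 -0.81] 0.9961054421768708
side -0.03412487664381943 [0.36  0.481 0.605] [ 0.28 -0.72 -0.64] 0.9961224489795918
```

View pics/scene0.png

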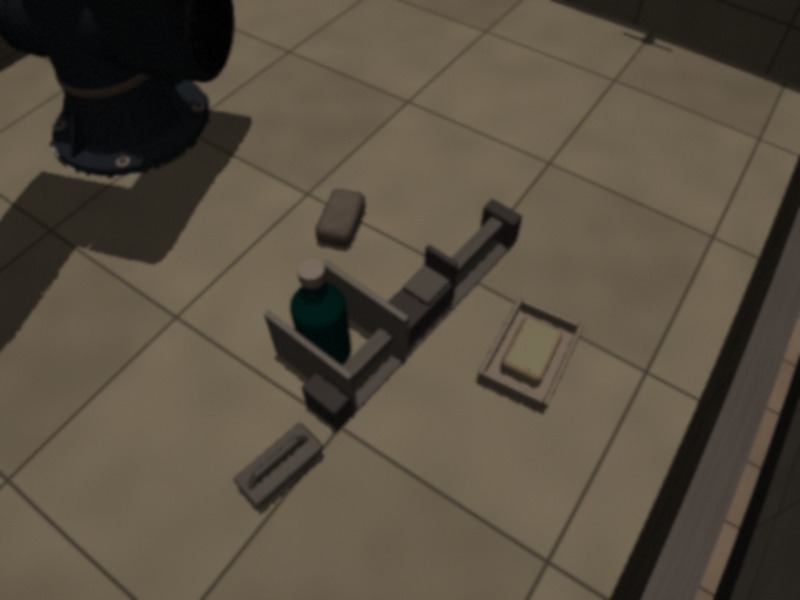

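View pics/side0.png

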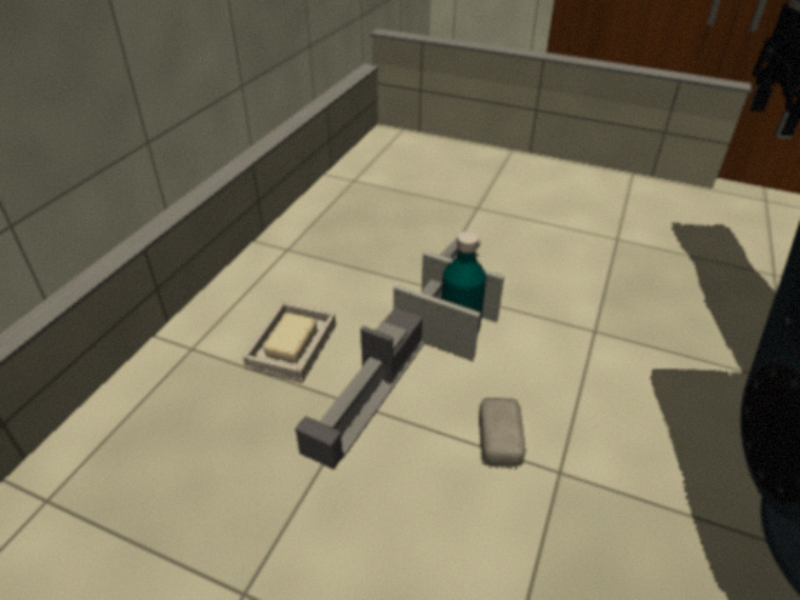

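The scene view shows the end plate at (310,350), the jaw plate at (365,305), the release plate at (427,285), the lip at (442,262) and the end block at (502,222). The side view shows the same items, with the lip at (378,345) and the end block at (320,440). Next I'll build a top-down height map from both depth images.

Run:
```python
from h import *
H=np.zeros((600,800),np.uint8)
C=[]
for n in ("scene","side"):
    z=np.load(n+"0.npz"); P=pts(n,z["d"]); m=(z["d"]>0)
    f=P[m]; g=f[(abs(f[:,2])<.02)&(f[:,0]>.25)&(f[:,0]<.7)&(abs(f[:,1])<.3)]
    print(n,"floor z",np.median(g[:,2]),g[:,2].std())
    q=P[m]; q=q[(q[:,0]>.25)&(q[:,0]<.75)&(abs(q[:,1])<.35)&(q[:,2]>.015)&(q[:,2]<.25)]
    print(len(q)); C.append(q)
    # bar-top etc fit by bands
    for lo,hi in((.036,.046),(.06,.068),(.08,.092),(.12,.2)):
        b=q[(q[:,2]>lo)&(q[:,2]<hi)]; print(lo,len(b),b.mean(0).round(3),b.min(0).round(3),b.max(0).round(3))
np.save("cloud.npy",np.vstack(C))
out=[]
for q in C:
    I=np.zeros((600,400,3),np.uint8); q=q[np.argsort(q[:,2])]
    c=cv2.applyColorMap(np.clip(q[:,2]/.1*255,0,255).astype(np.uint8)[:,None],cv2.COLORMAP_JET)[:,0]
    # col = (0.2 - y)/.001 ; row=(.75-x)/.001*...
    u=((.15-q[:,1])*1000).astype(int);v=((.72-q[:,0])*1200).astype(int)
    for a,b,k in zip(u,v,c): cv2.circle(I,(int(a),int(b)),1,k.tolist(),-1)
    out.append(I)
cv2.imwrite("pics/top.png",np.hstack(out))
```

```text
scene floor z 0.0004933158575226618 0.0021665602783819465
12859
0.036 1938 [ 0.584 -0.117  0.042] [ 0.43  -0.332  0.036] [0.63  0.125 0.046]
0.06 760 [ 0.574 -0.093  0.063] [ 0.481 -0.204  0.06 ] [ 0.617 -0.016  0.068]
0.08 1162 [ 0.554 -0.138  0.085] [ 0.479 -0.204  0.08 ] [ 0.617 -0.01   0.092]
0.12 595 [ 0.531 -0.16   0.146] [ 0.511 -0.172  0.12 ] [ 0.543 -0.14   0.162]
side floor z -0.0007521024278624667 0.002203352388921941
8837
0.036 1242 [ 0.582 -0.013  0.041] [ 0.479 -0.294  0.036] [0.632 0.134 0.046]
0.06 491 [ 0.556 -0.098  0.063] [ 0.479 -0.197  0.06 ] [ 0.615 -0.008  0.068]
0.08 681 [ 0.549 -0.109  0.084] [ 0.479 -0.204  0.08 ] [ 0.617 -0.007  0.092]
0.12 353 [ 0.525 -0.148  0.144] [ 0.512 -0.168  0.12 ] [ 0.541 -0.138  0.162]
```

View pics/top.png

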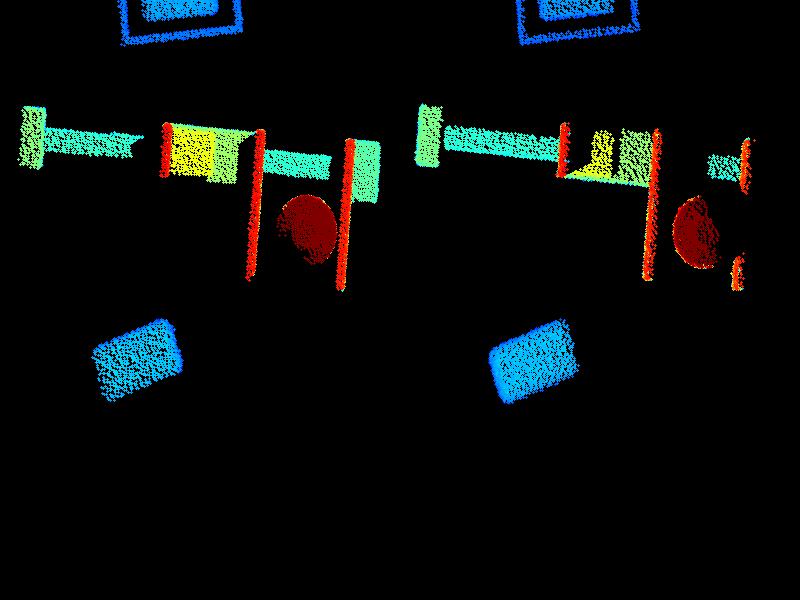

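Run:
```python
from h import *
q=np.load("cloud.npy")
b=q[(abs(q[:,2]-.042)<.003)&(q[:,0]>.56)&(q[:,0]<.64)&(((q[:,1]<.11)&(q[:,1]>.02))|((q[:,1]<-.12)&(q[:,1]>-.165)))]
vx,vy,x0,y0=cv2.fitLine(b[:,:2].astype(np.float32),cv2.DIST_HUBER,0,.001,.001).ravel()
if vy<0: vx,vy=-vx,-vy
th=np.arctan2(-vx,vy); print("yaw deg",np.degrees(th),len(b))
ey=np.array([vx,vy]); ex=np.array([vy,-vx]); o=np.array([x0,y0])
def loc(p): return np.c_[(p[:,:2]-o)@ex,(p[:,:2]-o)@ey,p[:,2]]
L=loc(q)
def band(n,m):
    s=L[m]; print(n,len(s),np.percentile(s,[2,50,98],0).round(4).tolist()); return s
hi=(L[:,2]>.08)&(L[:,2]<.091)
near=(abs(L[:,0])<.024)
# tall walls: histogram of y
h,e=np.histogram(L[hi&near,1],bins=np.arange(-.3,.3,.004)); print([(round(a,3),c) for a,c in zip(e,h) if c>5])
rel=band("rel",(abs(L[:,2]-.064)<.003)&(abs(L[:,0])<.017))
eb=band("endblk",(abs(L[:,2]-.050)<.003)&(abs(L[:,0])<.03)&((q[:,1]>.1)))
w=L[hi&near]; 
c=np.split(np.sort(w[:,1]),np.where(np.diff(np.sort(w[:,1]))>.01)[0]+1)
for k in c:
    if len(k)>20: print("wall",len(k),np.percentile(k,[3,50,97]).round(4))
print("o",o,"ex",ex,"ey",ey)
np.savez("rail0.npz",o=o,ex=ex,ey=ey)
```

```text
yaw deg -4.99488 1180
[(np.float64(-0.216), np.int64(42)), (np.float64(-0.212), np.int64(101)), (np.float64(-0.208), np.int64(100)), (np.float64(-0.204), np.int64(11)), (np.float64(-0.124), np.int64(92)), (np.float64(-0.12), np.int64(110)), (np.float64(-0.116), np.int64(72)), (np.float64(-0.032), np.int64(76)), (np.float64(-0.028), np.int64(96)), (np.float64(-0.024), np.int64(102))]
rel 395 [[-0.0159, -0.2127, 0.061], [-0.0004, -0.0601, 0.0622], [0.0162, -0.0206, 0.0668]]
endblk 565 [[-0.0235, 0.0978, 0.0472], [-0.0006, 0.1096, 0.0494], [0.0234, 0.1211, 0.0521]]
wall 254 [-0.2128 -0.2086 -0.2038]
wall 275 [-0.1228 -0.1185 -0.113 ]
wall 276 [-0.03   -0.0252 -0.0204]
o [0.59675896 0.00993348] ex [ 0.99620247 -0.08706673] ey [0.08706673 0.99620247]
```

The measurements agree with the stated sizes. Rail yaw is about -5°. The plate's middle is at local y -0.052, from both the lip face and the jaw plate, which is about (0.592, -0.042). The end block's height and the end plate's position match too. Next I'll shut the gripper and turn the tool so its x axis lies across the bar.

```bash
python3 -m jog '0 0 0 -1 -1;0 0 0 -1 -1;0 0 0 -1 -1;0 0 0 -1 -1;0 0 0 -1 -1;0 0 0 -1 -1;0 0 0 -1 -1;0 0 0 -1 -1' 20 && python3 -m jog '0 0 0 -1 -1;0 0 0 -1 -1;0 0 0 -0.84 -1;0 0 0 0 -1'
```

```text
clock: 0.77
tool_pos: [0.1794, -0.4932, 0.3035]
ee_rot: [-3.141, 0.001, -0.379]
force: [-0.2, -0.1, -0.1]
gripper_width: 0.0
clock: 1.1
tool_pos: [0.1794, -0.4932, 0.3035]
ee_rot: [-3.141, 0.0, -0.083]
force: [1.0, 0.7, -0.5]
gripper_width: -0.002
```

```bash
python3 -m jog '0.292 -0.383 0 0 -1;0.292 -0.383 0 0 -1;0.292 -0.383 0 0 -1;0.292 -0.383 0 0 -1;0.292 -0.383 0 0 -1;0.292 -0.383 0 0 -1;0.292 -0.383 0 0 -1;0.292 -0.383 0 0 -1' && python3 -m jog '0.292 -0.383 0 0 -1;0.292 -0.383 0 0 -1;0.292 -0.383 0 0 -1;0.292 -0.383 0 0 -1;0.292 -0.383 0 0 -1;0.292 -0.383 0 0 -1;0.292 -0.383 0 0 -1;0 0 0 0 -1'
```

```text
clock: 1.77
tool_pos: [0.3877, -0.2637, 0.3039]
ee_rot: [-3.142, -0.0, -0.09]
force: [0.5, -0.4, 0.2]
gripper_width: 0.001
clock: 2.43
tool_pos: [0.5719, -0.0614, 0.3028]
ee_rot: [-3.14, -0.001, -0.086]
force: [-1.6, -0.1, 0.3]
gripper_width: -0.001
```

```bash
python3 -m jog '0.231 -0.336 0 0 -1;0 0 0.35 0 -1;0 0 0.35 0 -1;0 0 0.35 0 -1;0 0 0.35 0 -1;0 0 0.1 0 -1;0 0 0 0 -1'
python3 - <<'E'
from h import *
a=[]
for n in("scene","side"):
    p,d=capture(n); np.savez(f"{n}1.npz",p=p,d=d); a.append(p)
r=np.load("rail0.npz"); s=sense(); P=s["tool_pos"]; v=np.array(P[:2])-r["o"]; print("tcp loc",v@r["ex"],v@r["ey"],P[2],s["qpos"],s["force"])
for n in("scene","side"):
    z=np.load(n+"1.npz"); Q=pts(n,z["d"]).reshape(-1,3); L=np.c_[(Q[:,:2]-r["o"])@r["ex"],(Q[:,:2]-r["o"])@r["ey"],Q[:,2]]
    m=(abs(L[:,0])<.05)&(abs(L[:,1]+.047)<.05)&(L[:,2]>.092)&(L[:,2]<.14)
    s=L[m]; print(n,len(s),np.percentile(s,[0,2,50,98],0).round(4).tolist())
    t=s[s[:,2]<.125]; print(" tip", np.percentile(t,[2,98],0).round(4).tolist() if len(t) else None)
crop=[cv2.resize(a[0][90:300,180:400],(400,382)),cv2.resize(a[1][150:350,180:380],(400,382))]
cv2.imwrite("pics/c1.png",np.clip(np.hstack(crop)[...,::-1]*1.5,0,255).astype(np.uint8))
E
```

```text
clock: 3.02
tool_pos: [0.5878, -0.0406, 0.1816]
ee_rot: [-3.142, 0.005, -0.089]
force: [-0.2, -0.0, 0.8]
gripper_width: 0.002
tcp loc -0.0028256007257354025 -0.05115641318171262 0.18486676393530346 [-6.91075784e-02  4.10311456e-01 -7.33836605e-02  1.08657505e+00
  8.75866036e-05  1.58976063e+00] [0.18778716 0.55116861 0.93538787]
scene 195 [[-0.0195, -0.0634, 0.1099], [-0.0185, -0.063, 0.1132], [0.0003, -0.0595, 0.1278], [0.0085, -0.0468, 0.1395]]
 tip [[-0.0179, -0.0629, 0.1117], [0.0083, -0.0459, 0.1246]]
side 181 [[-0.0178, -0.0566, 0.1121], [-0.0176, -0.0555, 0.1133], [-0.0093, -0.0427, 0.128], [0.0084, -0.0388, 0.1393]]
 tip [[-0.0172, -0.056, 0.1124], [0.0091, -0.0386, 0.1247]]
```

View pics/c1.png

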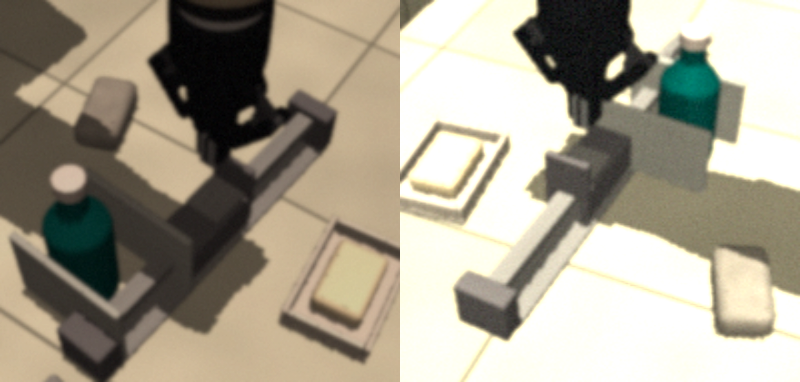

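The fingertip is shut and over the release plate, at scene (210,150) in the crop. It is about 6 mm short in y, its bottom is at z≈0.111, and it clears the lip. I'll shift it and lower it in stages.

```bash
python3 -m jog '0.045 -0.075 0 0 -1;0 0 0.25 0 -1;0 0 0.18 0 -1;0 0 0 0 -1;0 0 0 0 -1'
python3 - <<'E'
from h import *
r=np.load("rail0.npz"); s=sense(); P=s["tool_pos"]; v=np.array(P[:2])-r["o"]; print("tcp loc",v@r["ex"],v@r["ey"],P[2],s["force"])
for n in("scene","side"):
    p,d=capture(n); Q=pts(n,d).reshape(-1,3); L=np.c_[(Q[:,:2]-r["o"])@r["ex"],(Q[:,:2]-r["o"])@r["ey"],Q[:,2]]
    m=(abs(L[:,0])<.03)&(abs(L[:,1]+.047)<.03)&(L[:,2]>.092)&(L[:,2]<.105)
    print(n,m.sum(),np.percentile(L[m],[2,98],0).round(4).tolist())
    m=(abs(L[:,0])<.02)&(L[:,1]<.0)&(L[:,1]>-.038)&(L[:,2]>.081)&(L[:,2]<.09)
    print(n,"lip",m.sum(),np.percentile(L[m],[2,50,98],0).round(4).tolist())
E
```

```text
clock: 3.53
tool_pos: [0.5937, -0.0348, 0.1505]
ee_rot: [-3.141, -0.001, -0.087]
force: [-0.2, -1.4, 0.1]
gripper_width: 0.001
tcp loc 0.0008419384856504009 -0.044810414844904105 0.1504896948477491 [-0.15015161 -1.42068043  0.0681296 ]
scene 92 [[-0.0126, -0.0567, 0.0927], [0.0139, -0.0412, 0.1049]]
scene lip 17 [[0.0104, -0.0306, 0.0813], [0.0173, -0.0295, 0.0857], [0.0193, -0.0223, 0.088]]
side 88 [[-0.0126, -0.0497, 0.0927], [0.0142, -0.0327, 0.1046]]
side lip 144 [[-0.0195, -0.0378, 0.0815], [-0.0002, -0.0241, 0.0861], [0.0191, -0.0201, 0.0895]]
```

```bash
python3 -m jog '0 0 0.1 0 -1;0 0 0.075 0 -1;0 0 0 0 -1;0 0 0 0 -1' && python3 -m jog '0 0 0.05 0 -1;0 0 0 0 -1;0 0 0 0 -1' && python3 -m jog '0 0 0.03 0 -1;0 0 0 0 -1;0 0 0 0 -1'
```

```text
clock: 3.97
tool_pos: [0.5929, -0.035, 0.1351]
ee_rot: [-3.142, 0.001, -0.087]
force: [0.3, -0.2, -0.6]
gripper_width: -0.002
clock: 4.22
tool_pos: [0.5935, -0.035, 0.1318]
ee_rot: [-3.141, -0.001, -0.087]
force: [0.4, -0.2, 3.8]
gripper_width: -0.001
clock: 4.47
tool_pos: [0.5934, -0.0351, 0.1293]
ee_rot: [-3.142, -0.001, -0.087]
force: [0.9, -0.9, 5.1]
gripper_width: -0.0
```

```bash
python3 -m jog '0 0 0.015 0 -1;0 0 0 0 -1;0 0 0 0 -1'
```

```text
clock: 4.72
tool_pos: [0.5935, -0.035, 0.1286]
ee_rot: [-3.141, -0.001, -0.087]
force: [0.5, -0.8, 8.7]
gripper_width: -0.003
```

The release is fully down against its stop: force is 8.7 N and rose faster than the spring alone would give. Now I'll start the push along +rail y (tool -y).

```bash
python3 -m jog '0 -0.04 0 0 -1;0 -0.05 0 0 -1;0 -0.05 0 0 -1;0 -0.05 0 0 -1;0 -0.05 0 0 -1;0 0 0 0 -1;0 0 0 0 -1'
python3 - <<'E'
from h import *
r=np.load("rail0.npz"); s=sense(); P=s["tool_pos"]; v=np.array(P[:2])-r["o"]; print("tcp loc",v@r["ex"],v@r["ey"],P[2],s["force"])
n="side"; p,d=capture(n); Q=pts(n,d).reshape(-1,3); L=np.c_[(Q[:,:2]-r["o"])@r["ex"],(Q[:,:2]-r["o"])@r["ey"],Q[:,2]]
m=(abs(L[:,0])<.02)&(L[:,1]<.06)&(L[:,1]>v@r["ey"]+.008)&(L[:,2]>.081)&(L[:,2]<.09)
print(n,"lip",m.sum(),np.percentile(L[m],[2,50,98],0).round(4).tolist())
E
```

```text
clock: 5.3
tool_pos: [0.5952, -0.016, 0.1286]
ee_rot: [3.141, -0.001, -0.087]
force: [-1.6, -0.8, 8.3]
gripper_width: -0.0
tcp loc 0.0006908257451645173 -0.025940032759812215 0.12860415908815848 [-1.61507798 -0.7892308   8.25256219]
side lip 142 [[-0.0188, -0.0168, 0.081], [-0.0002, -0.0043, 0.0857], [0.0191, -0.0009, 0.089]]
```

The jaw is moving freely: the lip has gone about 20 mm, beyond the 8 mm of play. Continuing the push.

```bash
python3 -m jog '0 -0.07 0 0 -1;0 -0.07 0 0 -1;0 -0.07 0 0 -1;0 -0.07 0 0 -1;0 -0.07 0 0 -1;0 -0.07 0 0 -1;0 -0.07 0 0 -1;0 0 0 0 -1' && python3 -m jog '0 -0.07 0 0 -1;0 -0.07 0 0 -1;0 -0.07 0 0 -1;0 -0.07 0 0 -1;0 -0.07 0 0 -1;0 -0.07 0 0 -1;0 -0.07 0 0 -1;0 0 0 0 -1'
python3 - <<'E'
from h import *
r=np.load("rail0.npz"); s=sense(); P=s["tool_pos"]; v=np.array(P[:2])-r["o"]; print("tcp loc",v@r["ex"],v@r["ey"],P[2],s["force"])
n="side"; p,d=capture(n); Q=pts(n,d).reshape(-1,3); L=np.c_[(Q[:,:2]-r["o"])@r["ex"],(Q[:,:2]-r["o"])@r["ey"],Q[:,2]]
m=(abs(L[:,0])<.02)&(L[:,1]<.14)&(L[:,1]>v@r["ey"]+.008)&(L[:,2]>.081)&(L[:,2]<.09)
print(n,"lip",m.sum(),np.percentile(L[m],[2,50,98],0).round(4).tolist())
E
```

```text
clock: 6.02
tool_pos: [0.5987, 0.0235, 0.1286]
ee_rot: [3.141, -0.001, -0.087]
force: [-0.8, -0.6, 9.5]
gripper_width: 0.004
clock: 6.68
tool_pos: [0.6021, 0.0625, 0.1286]
ee_rot: [3.141, -0.001, -0.087]
force: [-0.9, -0.7, 8.7]
gripper_width: -0.001
tcp loc 0.000774841826783234 0.05285617237288781 0.1285914105224661 [-0.88946693 -0.66187873  8.69865675]
side lip 156 [[-0.0189, 0.0615, 0.0815], [-0.0, 0.0741, 0.0856], [0.018, 0.0774, 0.089]]
```

```bash
python3 -m jog '0 -0.06 0 0 -1;0 -0.06 0 0 -1;0 -0.05 0 0 -1;0 -0.03 0 0 -1;0 0 0 0 -1;0 0 0 0 -1' && python3 -m jog '0 -0.025 0 0 -1;0 -0.025 0 0 -1;0 0 0 0 -1;0 0 0 0 -1' && python3 -m jog '0 -0.025 0 0 -1;0 0 0 0 -1;0 0 0 0 -1'
```

```text
clock: 7.23
tool_pos: [0.6035, 0.078, 0.1286]
ee_rot: [3.141, -0.001, -0.087]
force: [0.1, -1.3, 8.3]
gripper_width: 0.005
clock: 7.57
tool_pos: [0.6038, 0.0817, 0.1286]
ee_rot: [3.141, -0.001, -0.087]
force: [-0.8, -2.5, 7.6]
gripper_width: -0.0
clock: 7.82
tool_pos: [0.604, 0.0837, 0.1286]
ee_rot: [3.141, -0.001, -0.087]
force: [1.0, -3.2, 9.6]
gripper_width: 0.002
```

```bash
python3 -m jog '0 -0.025 0 0 -1;0 0 0 0 -1;0 0 0 0 -1' && python3 -m jog '0 -0.02 0 0 -1;0 0 0 0 -1;0 0 0 0 -1'
python3 - <<'E'
from h import *
r=np.load("rail0.npz"); s=sense(); P=s["tool_pos"]; v=np.array(P[:2])-r["o"]; print("tcp loc",v@r["ex"],v@r["ey"],P[2],s["force"])
n="side"; p,d=capture(n); Q=pts(n,d).reshape(-1,3); L=np.c_[(Q[:,:2]-r["o"])@r["ex"],(Q[:,:2]-r["o"])@r["ey"],Q[:,2]]
m=(abs(L[:,0])<.02)&(L[:,1]<.14)&(L[:,1]>v@r["ey"]+.008)&(L[:,2]>.081)&(L[:,2]<.09)
print(n,"lip",m.sum(),np.percentile(L[m],[2,50,98],0).round(4).tolist())
E
```

```text
clock: 8.07
tool_pos: [0.6041, 0.0853, 0.1286]
ee_rot: [3.14, -0.001, -0.088]
force: [0.0, -4.4, 8.5]
gripper_width: -0.003
clock: 8.32
tool_pos: [0.6042, 0.0867, 0.1286]
ee_rot: [3.14, -0.001, -0.088]
force: [-0.8, -6.0, 8.8]
gripper_width: 0.004
tcp loc 0.0007251394603709667 0.07712399091622427 0.1285568073557131 [-0.81734993 -6.02026857  8.76835521]
side lip 160 [[-0.0187, 0.0872, 0.0815], [-0.0007, 0.0951, 0.0854], [0.0187, 0.0992, 0.0888]]
```

```bash
python3 -m jog '0 -0.025 0 0 -1;0 0 0 0 -1;0 0 0 0 -1' && python3 -m jog '0 -0.025 0 0 -1;0 0 0 0 -1;0 0 0 0 -1'
python3 - <<'E'
from h import *
r=np.load("rail0.npz"); s=sense(); P=s["tool_pos"]; v=np.array(P[:2])-r["o"]; print("tcp loc",v@r["ex"],v@r["ey"],P[2],s["force"])
n="side"; p,d=capture(n); Q=pts(n,d).reshape(-1,3); L=np.c_[(Q[:,:2]-r["o"])@r["ex"],(Q[:,:2]-r["o"])@r["ey"],Q[:,2]]
m=(abs(L[:,0])<.02)&(L[:,1]<.14)&(L[:,1]>v@r["ey"]+.008)&(L[:,2]>.081)&(L[:,2]<.09)
print(n,"lip",m.sum(),np.percentile(L[m],[2,50,98],0).round(4).tolist())
cv2.imwrite("pics/home.png",cv2.resize(p[200:360,180:380],(800,600))[...,::-1])
E
```

```text
clock: 8.62
tool_pos: [0.6043, 0.0885, 0.1286]
ee_rot: [3.139, -0.001, -0.088]
force: [0.2, -7.0, 7.9]
gripper_width: -0.001
clock: 8.87
tool_pos: [0.6043, 0.0888, 0.1286]
ee_rot: [3.136, -0.001, -0.089]
force: [-0.4, -15.6, 10.5]
gripper_width: 0.002
tcp loc 0.0006681954490105474 0.07927540389373502 0.1285694064854346 [ -0.44189415 -15.5820091   10.54300705]
side lip 148 [[-0.0187, 0.0889, 0.0814], [-0.0009, 0.0958, 0.0857], [0.0189, 0.0992, 0.089]]
```

View pics/home.png

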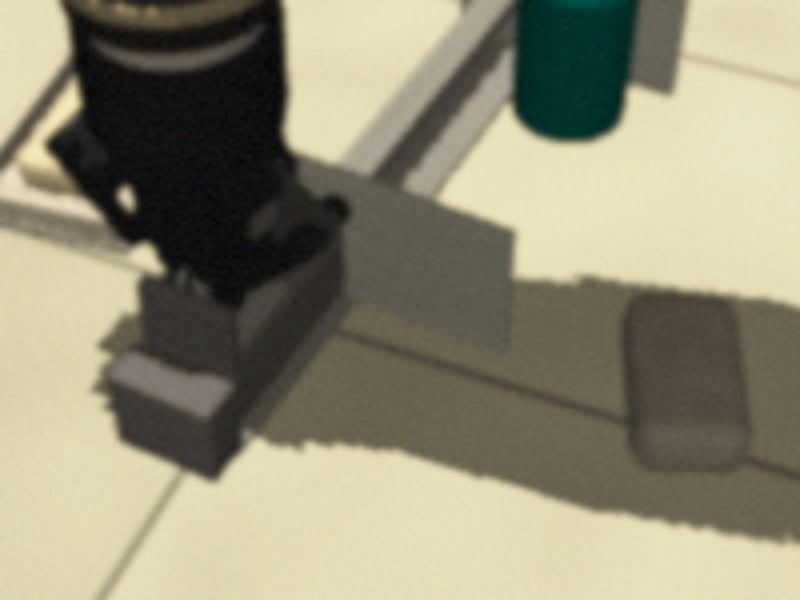

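The view shows the jaw seated against the block at (180,390), with no visible gap. The lip moved about 119 mm, the tool has stalled and the push force is 15.6 N, so the jaw is home. I'll lift straight up so the release springs up with the jaw still held home, then ease off the lip and clear.

```bash
python3 -m jog '0 0 -0.05 0 -1;0 0 -0.05 0 -1;0 0 -0.05 0 -1;0 0 -0.03 0 -1;0 0 0 0 -1' && python3 -m jog '0 0.06 0 0 -1;0 0 0 0 -1;0 0 -0.1 0 -1;0 0 -0.3 0 -1;0 0 -0.4 0 -1;0 0 -0.4 0 -1;0 0 -0.4 0 -1;0 0 0 0 -1' && python3 -m jog '-0.4 0 0 0 -1;-0.4 0 0 0 -1;-0.4 0 0 0 -1;-0.4 0 0 0 -1;-0.4 0 0 0 -1;0 0 0 0 -1;0 0 0 0 -1'
python3 - <<'E'
from h import *
r=np.load("rail0.npz"); s=sense(); print(s["force"])
for n in("scene","side"):
    p,d=capture(n); Q=pts(n,d).reshape(-1,3); L=np.c_[(Q[:,:2]-r["o"])@r["ex"],(Q[:,:2]-r["o"])@r["ey"],Q[:,2]]
    for nm,a,b,lo,hi,xl in(("lip",.05,.14,.081,.09,.02),("rel",.03,.085,.053,.07,.015),("blk",.096,.125,.047,.053,.02),("jawplate",-.03,.03,.081,.09,.02)):
        m=(abs(L[:,0])<xl)&(L[:,1]<b)&(L[:,1]>a)&(L[:,2]>lo)&(L[:,2]<hi)
        if m.sum(): print(n,nm,m.sum(),np.percentile(L[m],[2,50,98],0)[:,1:].round(4).tolist())
    # movement check of others
    z=np.load(n+"0.npz"); A=pts(n,z["d"]); 
    for nm,x0,x1,y0,y1,lo,hi in(("bottle",.49,.56,-.19,-.12,.09,.2),("pumice",.37,.47,-.05,.08,.015,.05),("dish",.66,.8,-.12,.1,.015,.05),("brush",.3,.7,-.36,-.22,.015,.06)):
        o=[]
        for B in(A.reshape(-1,3),Q):
            m=(B[:,0]>x0)&(B[:,0]<x1)&(B[:,1]>y0)&(B[:,1]<y1)&(B[:,2]>lo)&(B[:,2]<hi); o.append(B[m].mean(0).round(4).tolist() if m.sum() else None)
        print(n,nm,o)
    cv2.imwrite(f"pics/{n}_end.png",cv2.resize(p[...,::-1],(800,600)))
E
```

```text
clock: 9.33
tool_pos: [0.6028, 0.0891, 0.1409]
ee_rot: [3.136, 0.004, -0.089]
force: [-2.2, -12.9, -1.5]
gripper_width: 0.001
clock: 10.0
tool_pos: [0.6057, 0.0877, 0.2777]
ee_rot: [-3.139, -0.01, -0.086]
force: [0.6, 0.9, 0.0]
gripper_width: 0.001
clock: 10.58
tool_pos: [0.4434, 0.1012, 0.2714]
ee_rot: [-3.141, -0.002, -0.086]
force: [0.6, 0.4, -0.4]
gripper_width: 0.002
[ 0.62497565  0.37022222 -0.41516074]
scene lip 117 [[0.0883, 0.0813], [0.0905, 0.0867], [0.0968, 0.0887]]
scene rel 379 [[0.0332, 0.0531], [0.0574, 0.0639], [0.0838, 0.0662]]
scene blk 24 [[0.1017, 0.0484], [0.1126, 0.0504], [0.1185, 0.0518]]
scene jawplate 115 [[-0.0041, 0.0817], [-0.0015, 0.0856], [0.004, 0.0877]]
scene bottle [[0.5344, -0.1633, 0.1229], [0.5344, -0.1633, 0.1229]]
scene pumice [[0.4246, 0.0072, 0.0295], [0.4245, 0.0071, 0.0295]]
scene dish [[0.7307, -0.0328, 0.0252], [0.7308, -0.033, 0.0252]]
scene brush [[0.5809, -0.2886, 0.0315], [0.5809, -0.2885, 0.0315]]
side lip 134 [[0.0911, 0.0814], [0.0963, 0.0856], [0.0991, 0.0878]]
side rel 248 [[0.0386, 0.0534], [0.0614, 0.0632], [0.0766, 0.0652]]
side blk 313 [[0.0976, 0.0472], [0.1099, 0.0492], [0.1213, 0.0521]]
side jawplate 101 [[-0.0019, 0.0815], [0.0034, 0.0848], [0.0062, 0.0873]]
side bottle [[0.5236, -0.1423, 0.1211], None]
side pumice [[0.4174, 0.0232, 0.0288], [0.4175, 0.0232, 0.0288]]
side dish [[0.7286, -0.0205, 0.0236], [0.7286, -0.0204, 0.0237]]
side brush [[0.5858, -0.2887, 0.0325], None]
```

View pics/scene_end.png

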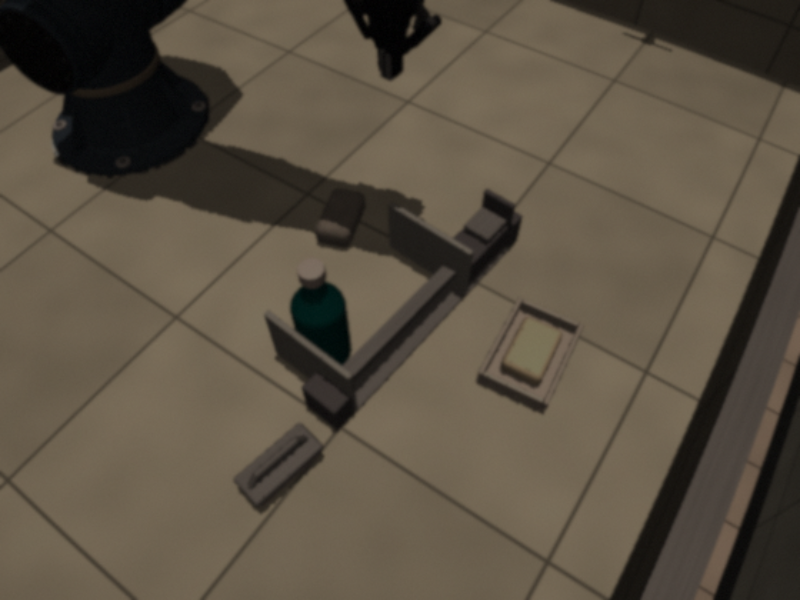

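The scene view shows the jaw at the end block (500,210), the release plate up (485,222), the bottle, dish, pumice and brush unmoved, and the gripper well clear. Handing in.

```bash
python3 -c "
from rig import *
job_done()"
```

```text
the job is handed in; nothing more can be done
```

The jaw is fully home against the end block, the release has sprung back up, and the arm is clear. I handed the job in at about 10.7 s on the robot's clock, against the 38 s limit.

With the shut fingertips I pressed the release plate down to its stop (8–10 N) and kept it there while pushing the jaw about 119 mm along the bar. At the block the tool stalled at 15.6 N. I lifted straight up so the release rose with the jaw still held home, then backed off the lip and moved away.

**Last checks:**
- **Jaw:** the lip's back measured about 0.098 m along the bar and the block's front 0.0976 m, so they touch within the 1–2 mm the measurement allows.
- **Release:** the plate's top is at about 64 mm, which is its up position.
- **Other objects:** the pumice and soap dish are within 0.2 mm of their starting positions in both views. The bottle and nail brush are too in the scene view. The side camera's final view gave no reading for those two (probably hidden by the arm), so only one camera confirms them.
- **Contact:** the wrist force was under 1 N, and the robot was touching nothing.

No check failed.

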